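# Close the cement bottle, then hold an acrylic panel plumb with a square

### The job

My syringe is filled, so put the blue stopper fully home in the amber cement bottle and let go of it. Then stand the square on the blue base plate near the middle of the white panel, blade up and at right angles to the panel, and gently press it into the corner until its foot sits flat on the plate and its blade lies along the panel, so that the square alone has brought the leaning panel upright. Finish while still gripping the square and holding it pressed there, so I can run the joint; leave the syringe, tape roll and orange tube where they are.

Things in the scene. Friction and masses are not known exactly. Their poses are not given: they have to be found in the camera images.
- work: The job, taped to the bench and fixed: blue acrylic base plate, 160 mm along x, 210 mm along y, 10 mm thick, with a white panel standing on it near its +y edge. Origin on the bench under the plate's middle; z up; +y points from the middle straight towards the panel; x runs along the panel. The free plate surface in front of the panel is 177 mm deep.
- base: The blue base plate itself (same frame as work): its top is 10 mm above the bench.
- corner (a point): Inside corner at mid-length of the panel: where the panel's inner face meets the plate's top (work frame: x 0, y 72 mm, z 10 mm). Axes as work. Two cream tape tabs hinge the panel to the plate here, 20 mm wide, centred 64 mm to either side of this point; the 108 mm between them are free.
- panel (a joint): Lean of the white panel (160 mm long, 150 mm tall, 6 mm thick) about the inside corner line: 0 = upright, positive = leaning inwards over the plate, towards work -y (rad). Starts at 0.10 to 0.14. The springy tape hinge always pulls it back to about 0.12 inwards and yields to about 1 N pushed at 130 mm height; nothing stops it at upright.
- panel_top (a point): Middle of the top edge of the panel's inner face, 150 mm above the corner line. Its z axis runs up along the panel, its y axis is normal to the panel, pointing outwards.
- square_stock (a point): Centre of the stock (foot) of the loose workshop square, 0.26 kg, standing on the bench blade up. Stock: dark metal bar, 20 mm thick (x), 130 mm long (y), 30 mm tall; underside 15 mm below this point. Steel blade, 4 mm thick, 25 mm wide, rises at the +y end to 130 mm above the underside, its outer edge flush with the stock's end face. +y points to the blade, z up.
- square_heel (a point): The outer corner of the square: middle of the lower edge of the +y end face of the stock (65 mm along +y and 15 mm below square_stock). Axes as square_stock.
- stopper_center (a point): Blue plastic stopper, 52 mm tall, 30 g, standing on its narrow end; this point is on its axis, 26 mm above that end. Round tapered plug, 21 mm diameter at the foot, 25 mm at 24 mm up; then a collar, 35 mm diameter, 4 mm thick; then a round grip, 22 mm diameter, from 28 to 52 mm up. z is up along the axis.
- bottle_mouth (a point): Centre of the rim of the open amber glass bottle (loose, 0.38 kg, 68 mm diameter, rim 130 mm above the bench and 35 mm in outer diameter). The neck bore is 29 mm at the rim, narrowing to 27 mm 28 mm below. With the stopper fully home its collar rests on the rim and its centre point is 2 mm above this point. z is up.
- bottle: The amber bottle itself; origin at the centre of its underside.
- tape_roll: Bystander: cream masking-tape roll lying flat, 76 mm diameter, 25 mm tall. Origin at the centre of its underside.
- card_tube: Bystander: orange cardboard tube standing upright, 46 mm diameter, 105 mm tall. Origin at the centre of its underside.
- syringe: Bystander: filled green syringe lying on the bench, about 137 mm long along its x, 18 mm thick, finger flange 36 mm wide. Origin on the bench under the middle of the barrel.
There are look-alikes about, which are no part of the job. Of the things that look like the bottle, take the one that is farthest from the robot's base at the start.

How it is judged:
By the outcome, as a careful person would: the job done as asked, in the order asked, and still so for the second after the job is handed in, while the arm keeps its last pose, push and grip.
It also fails if it takes over 58 s, if anything falls off the work surface, if the arm or the gripper's body presses on something with over 40 N, if the wrist force passes 120 N, or if a joint passes its speed limit or range.

### The arm

A 7-joint arm with a two-finger parallel gripper is mounted at the origin on the work surface. World frame = base frame: x ahead of the robot, y to its left, z up, the work surface at z = 0. Lengths are in m, angles in rad, forces in N, time in s.
With the tool pointing down it reaches from about 0.425 to 0.875 m from the base axis. Payload 4.7 kg.
Tool frame: the origin (TCP) lies midway between the tips of the shut fingers; the grasp point (between the pads) lies 19 mm behind it; z points along the fingers, y is the direction in which the jaws open and shut (so a half turn about z gives the same grasp; the last joint's range is limited). The gripper opens to 87 mm and grips with 3 to 60 N. Pads are 19 mm wide; open, the fingers measure 117 mm over their backs; the gripper's body (75 mm by 190 mm) begins 51 mm behind the grasp point.
Start: joints at [-1.193, 0.321, -0.07, 1.45, 0.023, 1.371, -0.057], TCP at [0.231, 0.607, 0.223] pointing down, gripper open.
Joint ranges: [-2.86, 2.86], [-0.3, 2.09], [-1.38, 1.24], [0.06, 2.45], [-1.56, 4.7], [0.09, 2.05], [-2.69, 2.69]. Speed limits (rad/s): [2.57, 2.57, 3.14, 3.14, 3.14, 3.14, 3.14].

### API

Orientations are given as a rotation vector (axis times angle).
In Python, from bench import monitor, eyes, order gives the robot as it stands. The module is installed in compiled form; this text tells all that it offers.
- The arm moves only by the shell command python3 -m pendant 'ROWS' [FORCE]. ROWS is JSON, a list of rows, each a list of 3 entries, a list of its own where there are three numbers: the turn, a rotation vector about the tool's x, y, z in degrees, then the shift along the tool's x, y, z in m, then the gripper command: -1 is fully open, 1 is shut, values between are in proportion. In form: [[[rx, ry, rz], [tx, ty, tz], hand], ...]. A call has 1 to 8 rows; each row shifts and turns the commanded pose from where the row before left it, along the tool's axes as they then stand; what a row does not reach is not made up. A row lasts 1/8 s, in which the tool goes at most 62.5 mm and 10.7 degrees, less where a joint would pass 70% of its speed; a pose out of reach is approached as far as the arm can. A call is refused whole if a number of a shift passes 0.0625 or a number of a turn 10.7, either way. A call with a gripper value outside its range is refused whole. The fingers move at their own pace and stop on an object; FORCE is the grip in N (left out, the last holds). Time passes only in rows, so rows that do not move let the fingers close. It gives the time, the measured TCP pose, the force and the opening at its end, in the units of the state.
- monitor.get_state(): the state, without advancing time (a new reading comes with each control period).
- eyes.get_image(name): name is "side" or "top" or "wrist"; returns a dict with "color" (400x640x3 uint8, red, green, blue), "range_z" (400x640 float32, m along the optical axis (not along the pixel's ray), 0 where there is no reading), "fx", "fy", "cx", "cy" (pixels), "world_to_cam" (4x4, takes a point from world to camera coordinates). Camera axes: x right, y up, looking along -z (the intrinsics and any distortion apply to the point x, -y, -z); pixel columns grow to the right and rows downward; lengths in m; the calibration is good to about 2 mm. A picture is of the moment at which its call begins.
- order.close_job(): hands the job in, once; it reports no verdict.
The state is a dict: "time": time; "joint_positions": joint angles; "qd": joint speeds; "joint_torque": joint torques, N m; "position": TCP position; "tool_rot": TCP orientation; "ft_force": force on the tool from outside, world axes, zero at the start; "torque": the same for the moment, N m; "grip_width": opening from 0.0 (shut) to 1.0 (fully open).
Only numpy, scipy, OpenCV 4.12 (cv2) and the standard library are available. Lean on these libraries where they do the work, as an engineer would, in place of code of your own. Each camera call takes 0.05 s, during which the arm holds its last target.

## Working session

There is one attempt and no reset: what is moved stays moved. The work goes in short steps, Python scripts to look and compute and a shell command to move; the robot and the scene stay as the last step left them, time stands still between calls to the robot, and variables do not carry over. Pictures are saved under pics/ and viewed, and the job is handed in when it is done.

```bash
mkdir -p pics; ls
python3 - <<'E'
from bench import monitor, eyes
import cv2,numpy as np,pickle
s=monitor.get_state();print({k:np.round(v,3) for k,v in s.items()})
for n in("side","top"):
    d=eyes.get_image(n);pickle.dump(d,open(f"pics/{n}0.pkl","wb"));cv2.imwrite(f"pics/{n}0.png",d["color"][:,:,::-1]);print(n,d["fx"],d["fy"],d["cx"],d["cy"],[k for k in d]);print(np.round(d["world_to_cam"],3))
E
```

```text
pics
{'time': np.float64(0.0), 'joint_positions': array([-1.193,  0.322, -0.07 ,  1.452,  0.023,  1.371, -0.057]), 'qd': array([ 0.001,  0.002,  0.   , -0.001,  0.   , -0.001,  0.002]), 'joint_torque': array([ 0.0000e+00, -4.9128e+01, -4.0400e-01, -3.1254e+01, -6.4000e-02,
        4.4000e-02,  0.0000e+00]), 'position': array([0.231, 0.607, 0.221]), 'tool_rot': array([-5.68e-01, -3.09e+00,  3.00e-03]), 'ft_force': array([ 0.404, -0.024,  0.034]), 'torque': array([-0.016,  0.037,  0.027]), 'grip_width': np.float64(0.997)}
side 482.26183301781845 482.26183301781845 321.67301567759887 188.57378763702792 ['color', 'range_z', 'fx', 'fy', 'cx', 'cy', 'world_to_cam']
[[ 0.772 -0.636  0.002 -0.383]
 [ 0.493  0.6    0.63  -0.326]
 [-0.402 -0.485  0.776 -0.992]
 [ 0.     0.     0.     1.   ]]
top 477.3672544828404 477.3672544828404 321.6781001883118 193.67847308802763 ['color', 'range_z', 'fx', 'fy', 'cx', 'cy', 'world_to_cam']
[[-2.800e-02 -1.000e+00  1.300e-02  1.000e-03]
 [ 9.860e-01 -2.500e-02  1.630e-01 -5.000e-01]
 [-1.630e-01  1.800e-02  9.870e-01 -1.141e+00]
 [ 0.000e+00  0.000e+00  0.000e+00  1.000e+00]]
```

View pics/side0.png

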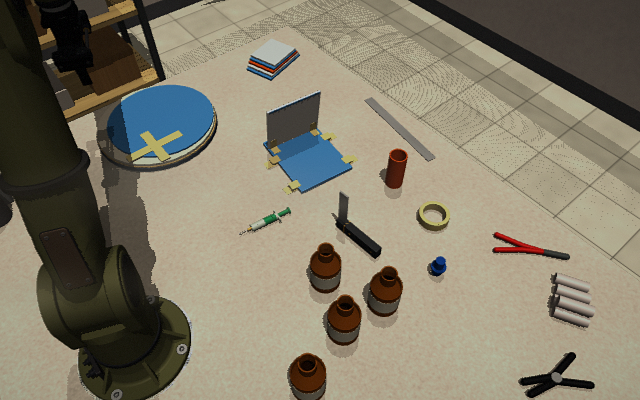

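View pics/top0.png

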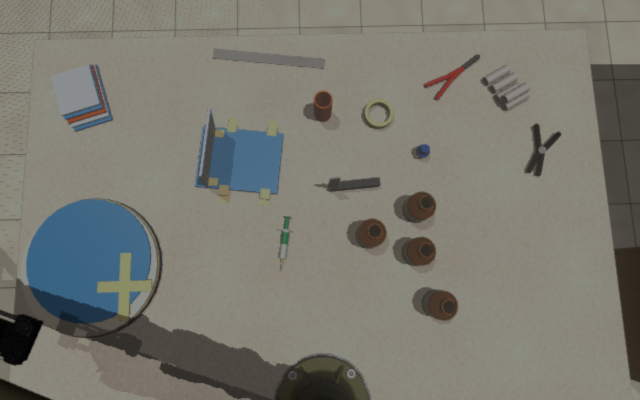

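The side view shows the square at (360,225), four amber bottles, the stopper at (438,266) and the work at (308,150). In the top view the farthest bottle candidate is at (421,205), the stopper at (424,151), and the panel on the left edge of the blue plate at (210,150).

```bash
cat > h.py <<'E'
import numpy as np,cv2,pickle
def cloud(d):
    z=d["range_z"];v,u=np.mgrid[:400,:640]
    p=np.stack([(u-d["cx"])/d["fx"]*z,-(v-d["cy"])/d["fy"]*z,-z,np.ones_like(z)],-1)
    P=(p@np.linalg.inv(d["world_to_cam"]).T)[...,:3]; P[z<=0]=np.nan
    return P
def hsv(d): return cv2.cvtColor(d["color"],cv2.COLOR_RGB2HSV)
def proj(d,p):
    c=d["world_to_cam"]@np.append(p,1);return d["cx"]+d["fx"]*c[0]/-c[2], d["cy"]+d["fy"]*c[1]/c[2]
E
python3 - <<'E'
from h import *
np.set_printoptions(precision=4,suppress=True)
for n in("side","top"):
    d=pickle.load(open(f"pics/{n}0.pkl","rb"));P=cloud(d);H=hsv(d)
    f=lambda m:np.nanmedian(P[m],0)
    print(n,"valid",np.mean(d["range_z"]>0))
    rs=(slice(330,380),slice(450,500)) if n=="side" else (slice(330,380),slice(500,560))
    print("table z",np.nanmedian(P[rs][...,2]),np.nanstd(P[rs][...,2]))
    boxes={"side":dict(stop=(425,250,455,285),b1=(305,240,345,295),b2=(365,262,405,318),b3=(325,292,365,346),b4=(285,350,330,399)),
     "top":dict(stop=(412,140,436,162),b1=(355,215,390,250),b2=(403,190,438,224),b3=(403,234,438,268),b4=(424,286,460,322))}[n]
    for k,(a,b,c,e) in boxes.items():
        q=P[b:e,a:c].reshape(-1,3);h=H[b:e,a:c].reshape(-1,3);q=q[~np.isnan(q[:,0])]
        zt=np.nanpercentile(q[:,2],99.0); t=q[q[:,2]>(zt-0.006)]
        print(k,"ztop",zt,"n",len(t),"mid",(t.min(0)+t.max(0))/2,"ext",np.ptp(t,axis=0))
E
```

```text
side valid 0.99608203125
table z -0.00042131541010481666 0.001734065084820683
stop ztop 0.05279799743082073 n 77 mid [ 0.6095 -0.2737  0.051 ] ext [0.0241 0.0213 0.0065]
b1 ztop 0.13010406547968315 n 103 mid [ 0.3911 -0.1697  0.1285] ext [0.0546 0.1168 0.0087]
b2 ztop 0.12989774193104542 n 104 mid [ 0.4617 -0.2507  0.129 ] ext [0.0345 0.0355 0.0096]
b3 ztop 0.13026503163442804 n 111 mid [ 0.3534 -0.242   0.1284] ext [0.0345 0.0341 0.0082]
b4 ztop 0.13073729106222057 n 120 mid [ 0.2269 -0.2852  0.1291] ext [0.0343 0.0338 0.0086]
top valid 0.9960078125
table z -3.9759201815536827e-05 0.002261837742944041
stop ztop 0.0543225359371402 n 59 mid [ 0.6072 -0.2731  0.0523] ext [0.0211 0.0212 0.0076]
b1 ztop 0.1307855230501846 n 65 mid [ 0.398  -0.1268  0.1304] ext [0.034  0.0327 0.0109]
b2 ztop 0.13079083917333417 n 70 mid [ 0.4601 -0.2488  0.1294] ext [0.0332 0.0333 0.0093]
b3 ztop 0.13175904569947933 n 69 mid [ 0.352  -0.2418  0.1303] ext [0.0338 0.0327 0.0086]
b4 ztop 0.13073870922453815 n 79 mid [ 0.2256 -0.2835  0.13  ] ext [0.0328 0.0335 0.0098]
```

Run:
```python
from h import *
for n,(a,b,c,e) in dict(side=(220,80,470,360),top=(180,90,460,330)).items():
    d=pickle.load(open(f"pics/{n}0.pkl","rb"))
    cv2.imwrite(f"pics/{n}0c.png",cv2.resize(d["color"][b:e,a:c,::-1],None,fx=2.1,fy=2.1,interpolation=cv2.INTER_CUBIC))
```

```text
(no output)
```

View pics/side0c.png

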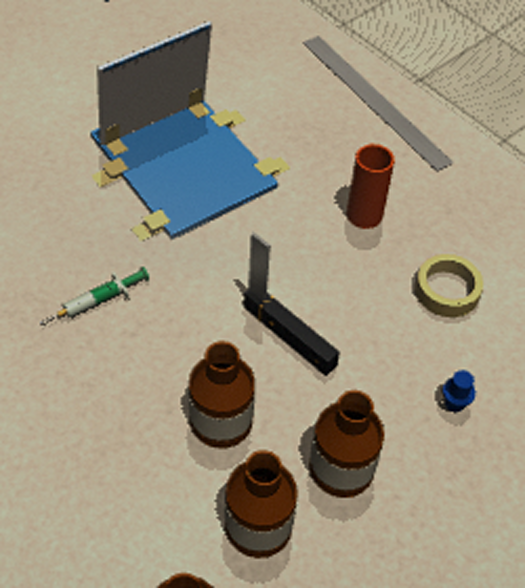

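View pics/top0c.png

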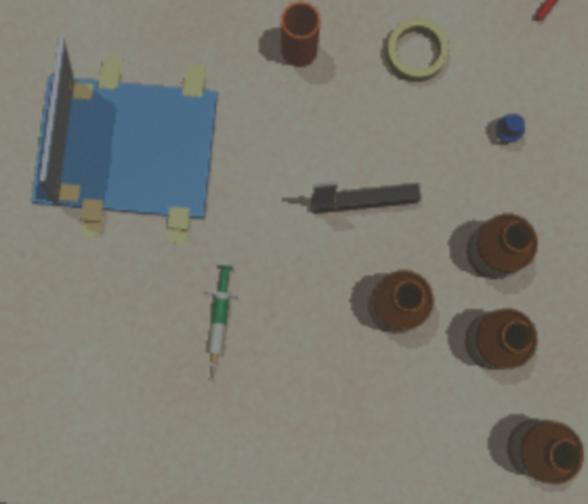

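Run:
```python
from h import *
np.set_printoptions(precision=4,suppress=True)
for n in("side","top"):
    d=pickle.load(open(f"pics/{n}0.pkl","rb"));P=cloud(d);H=hsv(d)
    x,y,z=P[...,0],P[...,1],P[...,2]
    # stock: dark, z 0.02..0.036
    reg=(x>.4)&(x<.6)&(y>-.2)&(y<.04)
    m=reg&(z>.024)&(z<.038)
    q=P[m];q=q[:,:2].astype(np.float32);r=cv2.minAreaRect(q);print(n,"stock",r,np.median(P[m][:,2]),m.sum())
    m=reg&(z>.05)&(z<.14); q=P[m];print("blade mean",q.mean(0),"ext",q.min(0),q.max(0),m.sum())
    # base plate: blue
    m=(H[...,0]>95)&(H[...,0]<125)&(H[...,1]>120)&(x>.4)&(x<.75)&(y>.05)&(y<.35)&(z<.02)&(z>.003)
    m=cv2.morphologyEx(m.astype(np.uint8),cv2.MORPH_OPEN,np.ones((3,3)))>0
    q=P[m];r=cv2.minAreaRect(q[:,:2].astype(np.float32));print("plate",r,np.median(q[:,2]),cv2.boxPoints(r).tolist())
    m=(x>.4)&(x<.75)&(y>.05)&(y<.4)&(z>.05)&(z<.2)
    q=P[m];c=q.mean(0);u,s,vt=np.linalg.svd(q-c,full_matrices=False);print("panel",c,vt[2],s,q[:,2].max(), q.min(0),q.max(0))
```

```text
side stock ((0.4711681604385376, -0.09598440676927567), (0.14339666068553925, 0.1297665238380432), 0.9273397326469421) 0.029211773985098555 441
blade mean [ 0.4545 -0.1005  0.0952] ext [ 0.4    -0.1625  0.0502] [ 0.5286 -0.0287  0.1328] 539
plate ((0.6030864715576172, 0.19316157698631287), (0.20816244184970856, 0.16053421795368195), 82.8046646118164) 0.00957099107809778 [[0.5104150176048279, 0.09995365142822266], [0.6696850657463074, 0.0798463523387909], [0.6957579255104065, 0.2863695025444031], [0.536487877368927, 0.30647680163383484]]
panel [0.6072 0.2556 0.1098] [-0.1186 -0.9852 -0.1236] [1.8151 1.2828 0.0658] 0.16193578203738745 [0.5291 0.2387 0.05  ] [0.691  0.2754 0.1619]
top stock ((0.47196054458618164, -0.09805567562580109), (0.1317010223865509, 0.13001061975955963), 4.461889266967773) 0.029421983699009724 376
blade mean [ 0.4375 -0.1058  0.0923] ext [ 0.4    -0.1591  0.0523] [ 0.5252 -0.0289  0.1348] 375
plate ((0.0, 0.0), (0.0, 0.0), 0.0) nan [[0.0, 0.0], [0.0, 0.0], [0.0, 0.0], [0.0, 0.0]]
panel [0.6043 0.2553 0.1237] [0.1196 0.9868 0.109 ] [1.125  0.8492 0.0359] 0.16338459819286788 [0.5274 0.2398 0.0506] [0.6866 0.2754 0.1634]
  return _methods._mean(a, axis=axis, dtype=dtype,
  ret = ret.dtype.type(ret / rcount)
```

Run:
```python
from h import *
np.set_printoptions(precision=4,suppress=True)
for n in("side","top"):
    d=pickle.load(open(f"pics/{n}0.pkl","rb"));P=cloud(d);H=hsv(d)
    x,y,z=P[...,0],P[...,1],P[...,2]
    reg=(x>.48)&(x<.6)&(y>-.2)&(y<.04)
    m=reg&(z>.025)&(z<.036)
    q=P[m];r=cv2.minAreaRect(q[:,:2].astype(np.float32));print(n,"stock",r,np.median(q[:,2]),m.sum(),cv2.boxPoints(r).tolist())
    m=reg&(z>.04)&(z<.14); q=P[m];
    r=cv2.minAreaRect(q[:,:2].astype(np.float32));print("blade",r,q.min(0),q.max(0),m.sum())
    hh=H[(z<.02)&(x>.58)&(x<.62)&(y>.12)&(y<.18)];print(np.median(hh,0))
    m=(H[...,0]>95)&(H[...,0]<125)&(H[...,1]>100)&(x>.4)&(x<.75)&(y>.05)&(y<.35)&(z<.02)&(z>.003)
    q=P[m]
    if len(q): r=cv2.minAreaRect(q[:,:2].astype(np.float32));print("plate",r,np.median(q[:,2]),cv2.boxPoints(r).tolist())
```

```text
side stock ((0.5284356474876404, -0.09474378079175949), (0.02325233817100525, 0.1299564242362976), 3.2713818550109863) 0.02920653910216986 408 [[0.5131204128265381, -0.030534908175468445], [0.5205364227294922, -0.1602795571088791], [0.5437508821487427, -0.15895265340805054], [0.5363348722457886, -0.029208004474639893]]
blade ((0.5244781970977783, -0.04267407953739166), (0.00763785419985652, 0.028092632070183754), 3.5156166553497314) [ 0.52   -0.0569  0.0403] [ 0.5286 -0.0287  0.1321] 228
[103. 155. 160.]
plate ((0.6028228998184204, 0.19465318322181702), (0.21242526173591614, 0.16143856942653656), 83.10333251953125) 0.009519862080179742 [[0.5099337697029114, 0.09890177100896835], [0.670204222202301, 0.07951637357473373], [0.6957120299339294, 0.2904045879840851], [0.5354415774345398, 0.3097899854183197]]
top stock ((0.5266889333724976, -0.0938815250992775), (0.02039075642824173, 0.13007192313671112), 5.2951507568359375) 0.029426067408661938 361 [[0.5105351209640503, -0.030063999816775322], [0.5225390195846558, -0.15958082675933838], [0.5428427457809448, -0.15769904851913452], [0.5308388471603394, -0.028182223439216614]]
blade ((0.5224702954292297, -0.0413547158241272), (0.004582362249493599, 0.024868516251444817), 4.832814693450928) [ 0.5191 -0.0539  0.0401] [ 0.5252 -0.0289  0.1323] 94
[103. 115. 135.]
plate ((0.5993736982345581, 0.1965179741382599), (0.20630508661270142, 0.157415971159935), 83.42269897460938) 0.009316066895466824 [[0.5093682408332825, 0.10305985808372498], [0.6657481789588928, 0.08502885699272156], [0.6893791556358337, 0.2899760901927948], [0.5329992175102234, 0.3080070912837982]]
```

```bash
cat > d.py <<'E'
import sys,numpy as np
from bench import monitor
from scipy.spatial.transform import Rotation as R
# usage: d.py x y z jaw_azimuth_deg
np.set_printoptions(precision=4,suppress=True)
s=monitor.get_state();M=R.from_rotvec(s["tool_rot"]).as_matrix()
print("t %.2f pos"%s["time"],np.array(s["position"]),"F",np.round(s["ft_force"],2),"T",np.round(s["torque"],2),"grip mm %.1f"%(87*s["grip_width"]),"jaw az %.2f"%np.degrees(np.arctan2(M[1,1],M[0,1])),"z",M[:,2],"q",np.round(s["joint_positions"],2))
if len(sys.argv)>1:
    x,y,z,a=map(float,sys.argv[1:5]);a=np.radians(a)
    yt=np.array([np.cos(a),np.sin(a),0]);zt=np.array([0,0,-1.]);T=np.stack([np.cross(yt,zt),yt,zt],1)
    print("shift(cur tool)",M.T@(np.array([x,y,z])-s["position"]),"turn deg",np.degrees(R.from_matrix(M.T@T).as_rotvec()))
E
python3 d.py .608 -.2735 .15 69
python3 -m pendant '[[[0,0,0],[-0.0416,-0.043,0.004],-0.3],[[0,0,0],[-0.0416,-0.043,0.004],-0.3],[[0,0,0],[-0.0416,-0.043,0.004],-0.3],[[0,0,0],[-0.0416,-0.043,0.004],-0.3],[[0,0,0],[-0.0416,-0.043,0.004],-0.3],[[0,0,0],[-0.0416,-0.043,0.004],-0.3],[[0,0,0],[-0.0416,-0.043,0.004],-0.3],[[0,0,0],[-0.0416,-0.043,0.004],-0.3]]' 20
python3 d.py .608 -.2735 .15 69
```

```text
t 0.10 pos [0.2312 0.607  0.2216] F [-0.21  0.14 -0.13] T [-0.04  0.01 -0.04] grip mm 87.0 jaw az 69.16 z [-0.0005 -0.0017 -1.    ] q [-1.19  0.32 -0.07  1.45  0.02  1.37 -0.06]
shift(cur tool) [-0.6654 -0.6886  0.0728] turn deg [-0.0989  0.0082  0.1562]
time: 1.1
position: [0.4203, 0.1656, 0.1903]
tool_rot: [0.568, 3.09, 0.001]
ft_force: [1.1, 1.2, 0.8]
grip_width: 0.653
t 1.10 pos [0.4203 0.1656 0.1903] F [1.08 1.24 0.77] T [ 0.03 -0.08 -0.  ] grip mm 56.8 jaw az 69.16 z [ 0.0002  0.0004 -1.    ] q [-0.74 -0.1   0.29  1.97  0.03  1.26  0.75]
shift(cur tool) [-0.3317 -0.3436  0.0402] turn deg [0.0251 0.003  0.1611]
```

```bash
python3 -m pendant '[[[0,0,0],[-0.0414,-0.043,0.005],-0.3],[[0,0,0],[-0.0414,-0.043,0.005],-0.3],[[0,0,0],[-0.0414,-0.043,0.005],-0.3],[[0,0,0],[-0.0414,-0.043,0.005],-0.3],[[0,0,0],[-0.0414,-0.043,0.005],-0.3],[[0,0,0],[-0.0414,-0.043,0.005],-0.3],[[0,0,0],[-0.0414,-0.043,0.005],-0.3],[[0,0,0],[-0.0414,-0.043,0.005],-0.3]]' 20
python3 - <<'E'
from bench import eyes
from h import *
np.set_printoptions(precision=4,suppress=True)
d=eyes.get_image("wrist");cv2.imwrite("pics/w1.png",d["color"][:,:,::-1]);P=cloud(d);H=hsv(d);print(d["fx"],d["cx"],d["cy"])
print(H[(P[...,2]>.03)&(P[...,2]<.06)].shape)
m=(H[...,0]>105)&(H[...,0]<130)&(H[...,1]>130)&(P[...,2]>.045)&(P[...,2]<.06)
q=P[m];print(len(q));
if len(q):print((q.min(0)+q.max(0))/2,np.ptp(q,axis=0))
E
python3 d.py .608 -.2735 .031 69
```

```text
time: 2.1
position: [0.6078, -0.2729, 0.1499]
tool_rot: [-0.567, -3.09, -0.001]
ft_force: [0.9, -0.6, 1.1]
grip_width: 0.651
289.5908662783559 318.6722075512377 192.64623506169838
(2733, 3)
0
t 2.15 pos [ 0.607  -0.2829  0.1478] F [ 0.6  -6.79 -0.27] T [-0.46 -0.1   0.  ] grip mm 56.4 jaw az 68.77 z [-0.002  -0.0088 -1.    ] q [-0.12  0.47  0.7   1.52 -0.3   1.26  1.81]
shift(cur tool) [0.0027 0.0101 0.1167] turn deg [-0.5108  0.0722 -0.23  ]
```

View pics/w1.png

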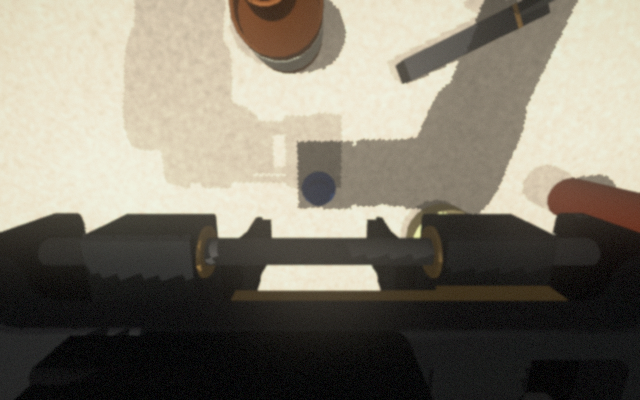

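The wrist picture shows the stopper at (318,188), centred between the fingers; the arm was still swinging after the stop, so let it settle.

```bash
python3 -m pendant '[[[0,0,0],[0,0,0.02],-0.3],[[0,0,0],[0,0,0.02],-0.3],[[0,0,0],[0,0,0.02],-0.3]]'
python3 - <<'E'
from bench import eyes
from h import *
np.set_printoptions(precision=4,suppress=True)
for n in("wrist","top"):
    d=eyes.get_image(n);P=cloud(d);H=hsv(d);cv2.imwrite(f"pics/{n}2.png",d["color"][:,:,::-1])
    m=(H[...,0]>105)&(H[...,0]<130)&(H[...,1]>60)&(abs(P[...,0]-.608)<.05)&(abs(P[...,1]+.273)<.05)&(P[...,2]>.047)&(P[...,2]<.06)
    q=P[m];print(n,len(q))
    if len(q):print((q.min(0)+q.max(0))/2,np.ptp(q,axis=0))
E
python3 d.py .608 -.2735 .031 69
```

```text
time: 2.52
position: [0.6069, -0.2691, 0.0888]
tool_rot: [-0.564, -3.09, -0.003]
ft_force: [-0.4, 0.0, 0.3]
grip_width: 0.649
wrist 457
[ 0.607  -0.2726  0.051 ] [0.0202 0.0211 0.0051]
top 0
t 2.62 pos [ 0.6055 -0.2688  0.0873] F [-1.06 -0.14 -0.08] T [ 0.07 -0.01 -0.01] grip mm 56.4 jaw az 69.28 z [-0.0045  0.0029 -1.    ] q [-0.12  0.51  0.67  1.59 -0.33  1.17  1.83]
shift(cur tool) [-0.0043 -0.0035  0.0563] turn deg [ 0.0629 -0.2985  0.2786]
```

```bash
python3 -m pendant '[[[0,0,0],[-0.002,-0.0015,0.016],-0.3],[[0,0,0],[-0.0015,-0.0015,0.016],-0.3],[[0,0,0],[0,0,0.014],-0.3],[[0,0,0],[0,0,0.010],-0.3],[[0,0,0],[0,0,0],-0.3]]'
python3 d.py .6074 -.273 .031 69
```

```text
time: 3.25
position: [0.6086, -0.2755, 0.0334]
tool_rot: [-0.568, -3.088, -0.0]
ft_force: [-0.2, -0.3, -0.1]
grip_width: 0.648
t 3.25 pos [ 0.6086 -0.2755  0.0334] F [-0.24 -0.35 -0.08] T [-0.02  0.    0.06] grip mm 56.4 jaw az 69.15 z [-0.0017  0.0006 -1.    ] q [-0.09  0.58  0.64  1.62 -0.38  1.08  1.86]
shift(cur tool) [0.002  0.0019 0.0024] turn deg [-0.001  -0.1044  0.1542]
```

```bash
python3 -m pendant '[[[0,0,0],[0.002,0.002,0.001],0],[[0,0,0],[0,0,0],1],[[0,0,0],[0,0,0],1],[[0,0,0],[0,0,0],1],[[0,0,0],[0,0,0],1],[[0,0,0],[0,0,0],1]]' 20
python3 d.py .6074 -.273 .20 69
```

```text
time: 4.0
position: [0.6083, -0.2733, 0.0338]
tool_rot: [0.568, 3.089, 0.0]
ft_force: [0.1, 0.1, 0.9]
grip_width: 0.246
t 4.00 pos [ 0.6083 -0.2733  0.0338] F [0.12 0.13 0.9 ] T [ 0.04 -0.02  0.04] grip mm 21.4 jaw az 69.16 z [ 0.0004 -0.     -1.    ] q [-0.1   0.57  0.64  1.62 -0.38  1.07  1.86]
shift(cur tool) [ 0.0009 -0.     -0.1662] turn deg [0.0069 0.0239 0.1555]
```

```bash
python3 -m pendant '[[[0,0,0],[0,0,-0.02],1],[[0,0,0],[0,0,-0.045],1],[[0,0,0],[0,0,-0.045],1],[[0,0,0],[0,0,-0.045],1],[[0,0,0],[0,0,-0.008],1],[[0,0,0],[0,0,0],1]]' 20
python3 d.py .4605 -.2495 .197 69
```

```text
time: 4.75
position: [0.6083, -0.2734, 0.1975]
tool_rot: [0.568, 3.088, 0.0]
ft_force: [-1.1, 0.2, -0.6]
grip_width: 0.241
t 4.75 pos [ 0.6083 -0.2734  0.1975] F [-1.1   0.19 -0.62] T [ 0.  0. -0.] grip mm 20.9 jaw az 69.15 z [ 0.0015 -0.0002 -1.    ] q [-0.14  0.43  0.71  1.46 -0.28  1.35  1.79]
shift(cur tool) [ 0.1466 -0.0303  0.0003] turn deg [0.0223 0.0829 0.1532]
```

```bash
python3 -m pendant '[[[0,0,0],[0.025,-0.005,0],1],[[0,0,0],[0.035,-0.007,0],1],[[0,0,0],[0.035,-0.007,0],1],[[0,0,0],[0.030,-0.006,0],1],[[0,0,0],[0.0215,-0.005,0],1],[[0,0,0],[0,0,0],1],[[0,0,0],[0,0,0],1]]' 20
python3 - <<'E'
from bench import eyes
from h import *
np.set_printoptions(precision=4,suppress=True)
for n in("wrist","top","side"):
    d=eyes.get_image(n);P=cloud(d);H=hsv(d);cv2.imwrite(f"pics/{n}3.png",d["color"][:,:,::-1])
    m=(H[...,0]>105)&(H[...,0]<130)&(H[...,1]>60)&(abs(P[...,0]-.46)<.05)&(abs(P[...,1]+.25)<.05)&(P[...,2]>.14)
    q=P[m];print(n,len(q))
    if len(q):print((q.min(0)+q.max(0))/2,np.ptp(q,axis=0),q.min(0))
    m=(abs(P[...,0]-.46)<.04)&(abs(P[...,1]+.25)<.04)&(P[...,2]>.124)&(P[...,2]<.136)
    q=P[m];print(n,len(q))
    if len(q):print((q.min(0)+q.max(0))/2,np.ptp(q,axis=0))
E
python3 d.py .4605 -.2495 .197 69
```

```text
time: 5.62
position: [0.461, -0.2487, 0.196]
tool_rot: [-0.567, -3.09, -0.0]
ft_force: [0.4, 0.1, 0.3]
grip_width: 0.246
wrist 919
[ 0.4353 -0.2571  0.2525] [0.0505 0.0854 0.1297] [ 0.41   -0.2999  0.1877]
wrist 301
[ 0.4567 -0.2491  0.1276] [0.0274 0.0343 0.0068]
top 0
top 26
[ 0.4509 -0.2469  0.129 ] [0.0148 0.0282 0.0093]
side 140
[ 0.4469 -0.2553  0.2814] [0.0709 0.0879 0.2346] [ 0.4114 -0.2993  0.1641]
side 87
[ 0.4612 -0.2504  0.1282] [0.0341 0.0356 0.0084]
t 5.78 pos [ 0.4611 -0.2491  0.1962] F [ 0.19 -0.14 -0.09] T [-0.01  0.02 -0.02] grip mm 21.3 jaw az 69.19 z [-0.0008 -0.0007 -1.    ] q [-0.27  0.07  0.75  1.82 -0.05  1.27  1.7 ]
shift(cur tool) [ 0.0004 -0.0006 -0.0008] turn deg [-0.0522 -0.0295  0.1886]
```

Run:
```python
import cv2,numpy as np
a=cv2.imread("pics/side3.png")[180:340,260:480];b=cv2.imread("pics/wrist3.png")
cv2.imwrite("pics/c3.png",np.hstack([cv2.resize(a,(440,320)),cv2.resize(b,None,fx=.55,fy=.8)]))
```

```text
(no output)
```

View pics/c3.png

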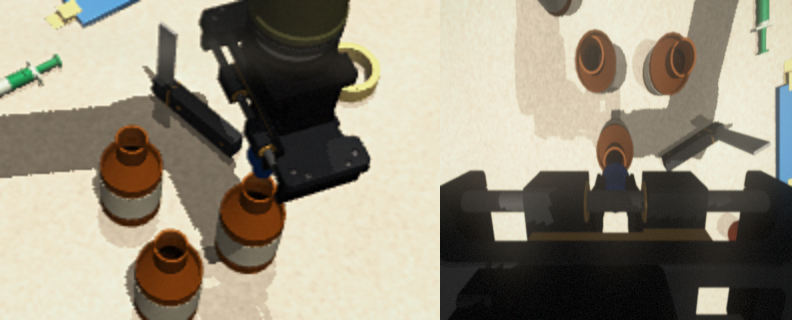

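The stopper hangs just above the right rim (about (258,185) in the left crop) and the bottle measures the same place as before. Descending.

```bash
python3 -m pendant '[[[0,0,0],[0,-0.0008,0.014],1],[[0,0,0],[0,0,0.012],1],[[0,0,0],[0,0,0.012],1],[[0,0,0],[0,0,0.010],1],[[0,0,0],[0,0,0],1]]' 20
python3 d.py .4608 -.2500 .1398 69
python3 -m pendant '[[[0,0,0],[0,0,0.004],1],[[0,0,0],[0,0,0.003],1],[[0,0,0],[0,0,0],1]]' 20
python3 d.py .4608 -.2500 .1398 69
```

```text
time: 6.4
position: [0.4596, -0.2496, 0.1475]
tool_rot: [-0.568, -3.088, -0.0]
ft_force: [-0.0, 1.0, -0.1]
grip_width: 0.247
t 6.40 pos [ 0.4596 -0.2496  0.1475] F [-0.04  0.96 -0.11] T [-0.01  0.01 -0.  ] grip mm 21.5 jaw az 69.15 z [-0.0018  0.0004 -1.    ] q [-0.26  0.12  0.76  1.88 -0.09  1.17  1.74]
shift(cur tool) [-0.0013  0.0001  0.0077] turn deg [-0.0158 -0.1039  0.1508]
time: 6.78
position: [0.4602, -0.2498, 0.1415]
tool_rot: [0.568, 3.09, 0.0]
ft_force: [-0.5, 0.2, -0.8]
grip_width: 0.246
t 6.78 pos [ 0.4602 -0.2498  0.1415] F [-0.49  0.17 -0.82] T [ 0.01 -0.03 -0.03] grip mm 21.4 jaw az 69.16 z [ 0.      0.0001 -1.    ] q [-0.26  0.13  0.76  1.89 -0.09  1.16  1.74]
shift(cur tool) [-0.0006  0.0001  0.0017] turn deg [ 0.008  -0.0006  0.1566]
```

```bash
python3 -m pendant '[[[0,0,0],[0,0,0.0015],1],[[0,0,0],[0,0,0.0015],1],[[0,0,0],[0,0,0],1]]' 20
python3 d.py .4608 -.2500 .1398 69
```

```text
time: 7.15
position: [0.4607, -0.2501, 0.1396]
tool_rot: [0.568, 3.089, 0.001]
ft_force: [-1.8, 0.4, 6.2]
grip_width: 0.242
t 7.15 pos [ 0.4607 -0.2501  0.1396] F [-1.77  0.4   6.23] T [0.22 0.41 0.01] grip mm 21.0 jaw az 69.15 z [ 0.0011  0.0002 -1.    ] q [-0.25  0.13  0.76  1.89 -0.1   1.16  1.74]
shift(cur tool) [-0.0001  0.0001 -0.0002] turn deg [0.0358 0.0562 0.1533]
```

```bash
python3 -m pendant '[[[0,0,0],[0,0,0],0.3],[[0,0,0],[0,0,0],0.0],[[0,0,0],[0,0,0],0.0],[[0,0,0],[0,0,-0.02],0.0],[[0,0,0],[0,0,-0.05],0.0],[[0,0,0],[0,0,-0.04],0.0]]' 20
python3 - <<'E'
from bench import eyes
from h import *
np.set_printoptions(precision=4,suppress=True)
for n in("wrist","side"):
    d=eyes.get_image(n);P=cloud(d);H=hsv(d);cv2.imwrite(f"pics/{n}4.png",d["color"][:,:,::-1])
    near=(abs(P[...,0]-.46)<.035)&(abs(P[...,1]+.25)<.035)
    blue=(H[...,0]>105)&(H[...,0]<130)&(H[...,1]>60)&near&(P[...,2]<.19)
    q=P[blue];print(n,len(q),q.min(0),q.max(0), np.percentile(q[:,2],95))
    t=q[q[:,2]>np.percentile(q[:,2],97)-.006]; print("top c",(t.min(0)+t.max(0))/2, np.ptp(t,axis=0),t[:,2].std())
a=cv2.imread("pics/side4.png")[180:340,260:480];b=cv2.imread("pics/wrist4.png")
cv2.imwrite("pics/c4.png",np.hstack([cv2.resize(a,(440,320)),cv2.resize(b,None,fx=.55,fy=.8)]))
E
python3 d.py .4608 -.2500 .1398 69
```

```text
time: 7.9
position: [0.4603, -0.25, 0.2501]
tool_rot: [0.568, 3.089, -0.0]
ft_force: [0.3, 0.2, 0.2]
grip_width: 0.497
t 7.95 pos [ 0.4627 -0.2513  0.2553] F [ 2.49 -1.52  3.27] T [-0.15 -0.13  0.03] grip mm 43.4 jaw az 69.14 z [ 0.0083 -0.0021 -1.    ] q [-0.29  0.02  0.76  1.74 -0.02  1.38  1.68]
shift(cur tool) [0.0032 0.0005 0.1155] turn deg [0.0609 0.4881 0.1357]Traceback (most recent call last):
  File "<stdin>", line 8, in <module>
    return umr_minimum(a, axis, None, out, keepdims, initial, where)
ValueError: zero-size array to reduction operation minimum which has no identity
```

```bash
python3 -m pendant '[[[0,0,0],[-0.007,0.025,0],0],[[0,0,0],[-0.007,0.045,0],-0.5],[[0,0,0],[-0.007,0.045,0.01],-1],[[0,0,0],[-0.007,0.04,0.01],-1],[[0,0,8],[0,0.01,0.01],-1],[[0,0,10.5],[0,0,0.01],-1],[[0,0,10.5],[0,0,0],-1],[[0,0,10.5],[0,0,0],-1]]' 20
python3 -m pendant '[[[0,0,10.5],[0,0,0],-1],[[0,0,10.5],[0,0,0],-1],[[0,0,3.6],[0,0,0],-1],[[0,0,0],[0,0,0],-1],[[0,0,0],[0,0,0],-1]]' 20
python3 - <<'E'
from bench import eyes
from h import *
np.set_printoptions(precision=4,suppress=True)
for n in("wrist","side","top"):
    d=eyes.get_image(n);P=cloud(d);H=hsv(d);cv2.imwrite(f"pics/{n}4.png",d["color"][:,:,::-1])
    pickle.dump(d,open(f"pics/{n}4.pkl","wb"))
    near=(abs(P[...,0]-.46)<.035)&(abs(P[...,1]+.25)<.035)&(P[...,2]>.125)&(P[...,2]<.2)
    print(n,near.sum(),np.median(H[near],0) if near.any() else"")
    if near.sum()>5:
        q=P[near];t=q[q[:,2]>np.percentile(q[:,2],97)-.006]; print("top",np.percentile(q[:,2],97),"c",(t.min(0)+t.max(0))/2, np.ptp(t,axis=0))
    x,y,z=P[...,0],P[...,1],P[...,2]
    m=(x>.48)&(x<.6)&(y>-.2)&(y<.02)&(z>.025)&(z<.036)
    if m.sum()>20:
        r=cv2.minAreaRect(P[m][:,:2].astype(np.float32));print("stock",r)
a=cv2.imread("pics/side4.png")[180:340,260:480];b=cv2.imread("pics/wrist4.png")
cv2.imwrite("pics/c4.png",np.hstack([cv2.resize(a,(440,320)),cv2.resize(b,None,fx=.55,fy=.8)]))
E
python3 d.py .546 -.1072 .15 5
```

```text
time: 8.95
position: [0.5449, -0.1056, 0.2079]
tool_rot: [-1.587, -2.711, 0.001]
ft_force: [0.5, 0.0, 0.5]
grip_width: 0.994
time: 9.57
position: [0.545, -0.1056, 0.2084]
tool_rot: [-2.12, -2.318, 0.0]
ft_force: [0.7, -0.1, -0.4]
grip_width: 0.997
wrist 0 
stock ((0.526860237121582, -0.09360555559396744), (0.01989907957613468, 0.12831126153469086), 4.726473808288574)
side 281 [109. 220. 105.]
top 0.15916816799781852 c [ 0.4613 -0.2502  0.1571] [0.0223 0.0221 0.0071]
stock ((0.5283728837966919, -0.09482116252183914), (0.023679425939917564, 0.13134272396564484), 3.3879241943359375)
top 197 [111. 100.  99.]
top 0.15953411953266397 c [ 0.4593 -0.2502  0.1575] [0.0202 0.0217 0.0076]
stock ((0.5229597687721252, -0.05231308937072754), (0.02010391093790531, 0.04630942642688751), 5.717823505401611)
t 9.72 pos [ 0.5451 -0.1057  0.2085] F [-0.6   0.59 -0.28] T [-0.06  0.08 -0.  ] grip mm 86.9 jaw az 5.08 z [ 0.      0.0001 -1.    ] q [-0.51  0.14  0.72  1.73 -0.1   1.3   0.32]
shift(cur tool) [-0.0016  0.0008  0.0585] turn deg [ 0.0007 -0.0031  0.0837]
```

View pics/c4.png

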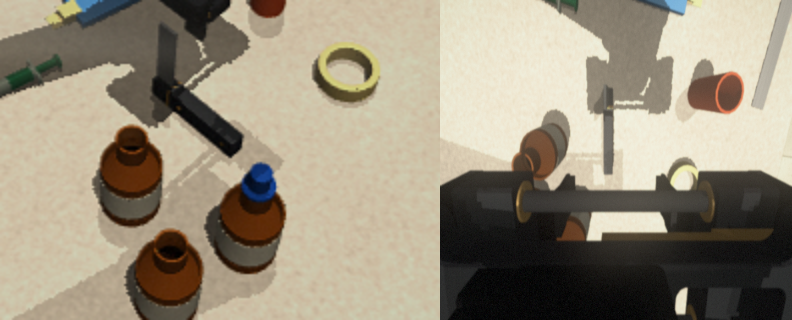

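The stopper sits with its collar on the rim (crop (259,180)); its top measures 0.159 m against 0.158 m expected, upright. The square is where it was. Going down beside/around the stock.

```bash
python3 -m pendant '[[[0,0,0],[-0.0015,0.001,0.03],-1],[[0,0,0],[0,0,0.045],-1],[[0,0,0],[0,0,0.045],-1],[[0,0,0],[0,0,0.035],-1],[[0,0,0],[0,0,0.025],-1],[[0,0,0],[0,0,0.015],-1],[[0,0,0],[0,0,0],-1],[[0,0,0],[0,0,0],-1]]' 20
python3 d.py .546 -.1072 .008 4.8
```

```text
time: 10.72
position: [0.5472, -0.1073, 0.0146]
tool_rot: [2.12, 2.316, 0.002]
ft_force: [0.8, 0.2, -0.0]
grip_width: 1.002
t 10.72 pos [ 0.5472 -0.1073  0.0146] F [ 0.77  0.21 -0.04] T [-0.07  0.04 -0.  ] grip mm 87.2 jaw az 5.06 z [ 0.0019 -0.     -1.    ] q [-0.42  0.38  0.66  1.92 -0.29  0.94  0.47]
shift(cur tool) [ 0.0002 -0.0012  0.0066] turn deg [0.1103 0.0121 0.2585]
```

```bash
python3 -m pendant '[[[0,0,0.2],[0,-0.001,0.006],-1],[[0,0,0],[0,0,0],-0.4],[[0,0,0],[0,0,0],0],[[0,0,0],[0,0,0],0.3],[[0,0,0],[0,0,0],1],[[0,0,0],[0,0,0],1],[[0,0,0],[0,0,0],1]]' 15
python3 -m pendant '[[[0,0,0],[0,0,0],1],[[0,0,0],[0,0,0],1]]' 40
python3 d.py .546 -.1072 .008 4.8
```

```text
time: 11.6
position: [0.544, -0.1074, 0.0074]
tool_rot: [-2.124, -2.312, 0.002]
ft_force: [-3.5, -1.0, 3.2]
grip_width: 0.409
time: 11.85
position: [0.5458, -0.1071, 0.0075]
tool_rot: [2.125, 2.313, 0.001]
ft_force: [0.2, -0.5, -1.9]
grip_width: 0.23
t 11.85 pos [ 0.5458 -0.1071  0.0075] F [ 0.19 -0.53 -1.93] T [-0.18  0.1   0.04] grip mm 20.0 jaw az 4.86 z [ 0.0014 -0.0001 -1.    ] q [-0.42  0.39  0.66  1.93 -0.29  0.92  0.47]
shift(cur tool) [-0.0002  0.0002 -0.0005] turn deg [0.077  0.0149 0.0572]
```

```bash
python3 -m pendant '[[[0,0,0],[0,0,-0.01],1],[[0,0,0],[0,0,-0.02],1],[[0,0,0],[0,0,-0.02],1],[[0,0,0],[0,0,-0.01],1],[[0,0,0],[0,0,0],1],[[0,0,0],[0,0,0],1]]' 40
python3 - <<'E'
from bench import eyes
from h import *
np.set_printoptions(precision=4,suppress=True)
for n in("wrist","side","top"):
    d=eyes.get_image(n);P=cloud(d);cv2.imwrite(f"pics/{n}5.png",d["color"][:,:,::-1])
    pickle.dump(d,open(f"pics/{n}5.pkl","wb"))
a=cv2.imread("pics/side5.png")[130:330,280:480];b=cv2.imread("pics/wrist5.png")
cv2.imwrite("pics/c5.png",np.hstack([cv2.resize(a,(400,400)),cv2.resize(b,None,fx=.62,fy=1)]))
E
python3 d.py
```

```text
time: 12.6
position: [0.5448, -0.1069, 0.0672]
tool_rot: [-2.125, -2.313, 0.0]
ft_force: [0.6, 0.4, -2.7]
grip_width: 0.225
t 12.75 pos [ 0.5447 -0.107   0.0669] F [ 0.59  0.17 -2.15] T [-0.16  0.02  0.02] grip mm 19.7 jaw az 4.86 z [-0.0013 -0.     -1.    ] q [-0.46  0.3   0.7   1.89 -0.22  1.03  0.42]
```

View pics/c5.png

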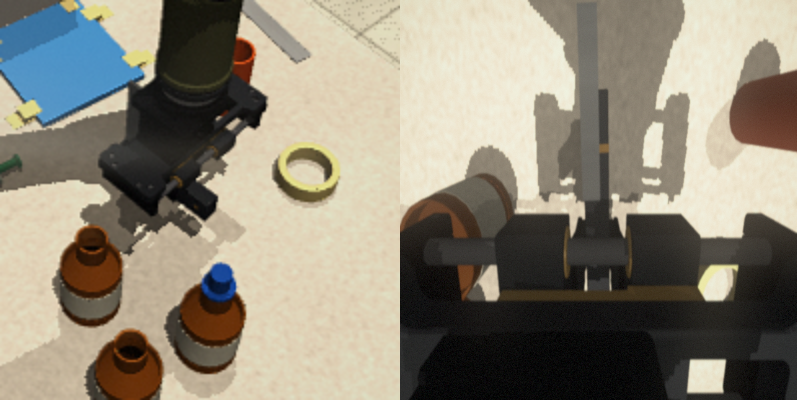

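```bash
cat > sq.py <<'E'
from h import *
from scipy.spatial.transform import Rotation as R
from bench import monitor
def sq(n,d,s,pr=True):
    # points in tool-origin frame with axes: jaw(x'), forward(y'), up
    M=R.from_rotvec(s["tool_rot"]).as_matrix();P=cloud(d).reshape(-1,3)
    ex=M[:,1].copy();ez=-M[:,2];ey=np.cross(ez,ex)
    Q=(P-np.array(s["position"]))@np.stack([ex,ey,ez],1)
    return Q.reshape(400,640,3)
E
python3 - <<'E'
from sq import *
np.set_printoptions(precision=4,suppress=True)
s=monitor.get_state()
for n in("wrist","side","top"):
    d=pickle.load(open(f"pics/{n}5.pkl","rb"));Q=sq(n,d,s)
    x,y,z=Q[...,0],Q[...,1],Q[...,2]
    m=(abs(x)<.025)&(y>.03)&(y<.11)&(z>-.03)&(z<.15)
    q=Q[m];print(n,len(q))
    if len(q)<20: continue
    b=q[q[:,2]>.035];st=q[q[:,2]<.028]
    for nm,t in(("blade",b),("stock",st)):
        if len(t)>5:print(nm,len(t),"min",np.percentile(t,2,axis=0),"max",np.percentile(t,98,axis=0))
    # forward edge of blade per height
    for h in np.arange(.0,.14,.02):
        k=q[(q[:,2]>h)&(q[:,2]<h+.02)]
        if len(k)>3:print(round(h,3),len(k),k[:,1].min(),k[:,1].max(),"x",np.median(k[:,0]))
E
```

```text
wrist 8334
blade 6707 min [-0.0243  0.0302  0.0762] max [0.0243 0.0388 0.0942]
stock 1627 min [0.0007 0.0313 0.0206] max [0.0081 0.08   0.0234]
0.02 1625 0.030042226811718135 0.08094137087973335 x 0.004205200783488744
0.06 488 0.03176452707526755 0.039148781291516145 x 0.013341571213056227
0.08 6219 0.030001060557719943 0.0392104617399249 x 0.0008029825288451157
side 160
blade 136 min [-0.0043  0.0615  0.037 ] max [0.0001 0.0799 0.1235]
stock 17 min [-0.0122  0.0707  0.0195] max [-0.002   0.0796  0.0263]
0.02 29 0.06757564042017764 0.07991268106405626 x -0.003424561335171982
0.04 31 0.06216964375590129 0.07953688834654737 x -0.0029443334077847096
0.06 40 0.059864398818264754 0.08062227356500279 x -0.003034994089603619
0.08 23 0.06139997878133066 0.08075255541554748 x -0.002702180906128163
0.1 21 0.06656710713883489 0.07905187141250515 x -0.0025673779025936357
0.12 14 0.06364814746941407 0.07956395781318508 x -0.0015193523996076196
top 184
blade 110 min [-0.0056  0.0563  0.0398] max [-0.0011  0.0807  0.1242]
stock 67 min [-0.0135  0.0529 -0.0053] max [0.0027 0.0806 0.0275]
0.0 27 0.04985861645880409 0.0806300205321515 x -0.011656494336850606
0.02 44 0.05283175065806862 0.08054286526264136 x -0.006025244958080036
0.04 21 0.057648260361215384 0.08082070913528035 x -0.00461888509112399
0.06 19 0.056100197877389894 0.07948381233287828 x -0.004496924740217207
0.08 21 0.05670497573994567 0.08032631775834086 x -0.004459490884112242
0.1 26 0.056162978529632805 0.08062990210287091 x -0.004482700646346698
0.12 20 0.05630700894487253 0.08078621636486392 x -0.00328790327188196
```

```bash
python3 -m pendant '[[[0,0,0],[0.02,0.006,0],1],[[0,0,0],[0.04,0.012,0],1],[[0,0,0],[0.045,0.013,0],1],[[0,0,0],[0.045,0.013,0],1],[[0,0,0],[0.04,0.012,0],1],[[0,0,0],[0.035,0.010,0],1],[[0,0,0],[0.019,0.005,0],1],[[0,0,5],[0,0,0],1]]' 40
python3 -m pendant '[[[0,0,6.7],[0,0,0],1],[[0,0,0],[0,0,0],1],[[0,0,0],[0,0,0],1]]' 40
python3 - <<'E'
from bench import eyes
from h import *
np.set_printoptions(precision=4,suppress=True)
yw=np.array([.1193,.9929])
for n in("wrist","side","top"):
    d=eyes.get_image(n);P=cloud(d);cv2.imwrite(f"pics/{n}6.png",d["color"][:,:,::-1])
    pickle.dump(d,open(f"pics/{n}6.pkl","wb"))
a=cv2.imread("pics/side6.png")[60:260,220:420];b=cv2.imread("pics/wrist6.png")
cv2.imwrite("pics/c6.png",np.hstack([cv2.resize(a,(400,400)),cv2.resize(b,None,fx=.62,fy=1)]))
E
python3 d.py .5947 .1424 .06 -6.85
```

```text
time: 13.75
position: [0.595, 0.1438, 0.0669]
tool_rot: [-2.223, -2.219, 0.001]
ft_force: [0.4, 0.5, -1.2]
grip_width: 0.231
time: 14.12
position: [0.5952, 0.1413, 0.0674]
tool_rot: [2.349, 2.086, -0.001]
ft_force: [0.3, -0.1, -2.8]
grip_width: 0.227
t 14.28 pos [0.5953 0.1417 0.0676] F [-0.11 -1.15 -2.84] T [-0.17  0.04 -0.  ] grip mm 19.7 jaw az -6.81 z [-0.0001  0.     -1.    ] q [-0.78  0.41  0.61  1.74 -0.26  1.07 -0.19]
shift(cur tool) [ 0.0006 -0.0007  0.0076] turn deg [-0.0035 -0.0014  0.0375]
```

View pics/c6.png

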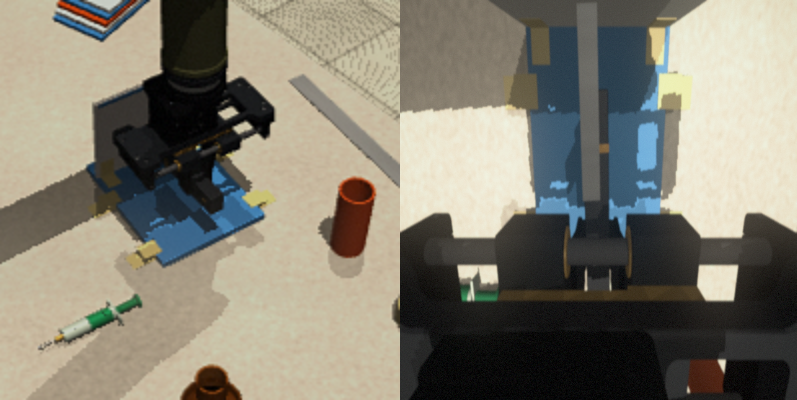

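Side crop shows the square held over the plate; the wrist picture shows plate edges at cols 528 and 668, stock at col 600, i.e. near the middle, and the panel foot at row ~22.

Run:
```python
from sq import *
np.set_printoptions(precision=4,suppress=True)
s=monitor.get_state()
d=pickle.load(open("pics/wrist6.pkl","rb"));Q=sq("w",d,s);H=hsv(d);W=cloud(d)
x,y,z=Q[...,0],Q[...,1],Q[...,2]
blue=(H[...,0]>95)&(H[...,0]<125)&(H[...,1]>90)&(W[...,2]<.025)&(W[...,2]>-.01)
print("plate z",np.nanmedian(W[blue][:,2]))
for lo in np.arange(-.02,.14,.02):
    k=Q[blue&(y>lo)&(y<lo+.02)]
    if len(k)>10: print("y %.2f"%lo,np.percentile(k[:,0],[.5,99.5]),len(k))
# panel points
hw=W[...,2]
m=(hw>.016)&(hw<.17)&(y>.095)&(y<.15)&(abs(x)<.09)
q=Q[m];print(len(q))
for a in np.arange(-.08,.08,.02):
    k=q[(q[:,0]>a)&(q[:,0]<a+.02)]
    if len(k)>10:
        hh=k[:,2]+s["position"][2]-.010; p=np.polyfit(hh,k[:,1],1);print("x %.2f"%a,len(k),"h",hh.min(),hh.max(),"y=%.4f + %.4f h"%(p[1],p[0]))
k=Q[blue&(abs(x)<.09)];print("blue ymax",[ (round(a,2),round(float(np.percentile(k[(k[:,0]>a)&(k[:,0]<a+.02),1],99.5)),4)) for a in np.arange(-.08,.08,.02) if ((k[:,0]>a)&(k[:,0]<a+.02)).sum()>20])
```

```text
plate z 0.009299818948190847
y -0.02 [-0.0786  0.0774] 1599
y 0.00 [-0.0764  0.077 ] 3797
y 0.02 [-0.0728  0.0769] 3878
y 0.04 [-0.074   0.0764] 4132
y 0.06 [-0.0755  0.0727] 4082
y 0.08 [-0.0686  0.0681] 4154
y 0.10 [-0.0783  0.0775] 3757
y 0.12 [-0.0784  0.0775] 1410
6757
x -0.08 950 h 0.006020664178669326 0.07371571960077841 y=0.1276 + -0.1235 h
x -0.06 958 h 0.006455796423605638 0.07403246945853763 y=0.1280 + -0.1307 h
x -0.04 926 h 0.006349130605907383 0.0736148014346771 y=0.1283 + -0.1346 h
x -0.02 230 h 0.008475730425384522 0.07305654531736194 y=0.1283 + -0.1348 h
x 0.00 930 h 0.00609441775150372 0.07297201808518573 y=0.1283 + -0.1342 h
x 0.02 945 h 0.0061292552078033875 0.07350916510221368 y=0.1283 + -0.1343 h
x 0.04 962 h 0.006020961003714501 0.07278837998207162 y=0.1280 + -0.1288 h
x 0.06 853 h 0.006261796820019762 0.07298399992111339 y=0.1278 + -0.1243 h
blue ymax [(np.float64(-0.08), 0.1249), (np.float64(-0.06), 0.1268), (np.float64(-0.04), 0.127), (np.float64(-0.02), 0.0037), (np.float64(0.0), 0.1273), (np.float64(0.02), 0.127), (np.float64(0.04), 0.1256), (np.float64(0.06), 0.1262)]
```

```bash
python3 -m pendant '[[[0,0,0],[0,0,0.012],1],[[0,0,0],[0,0,0.015],1],[[0,0,0],[0,0,0.012],1],[[0,0,0],[0,0,0.007],1],[[0,0,0],[0,0,0],1],[[0,0,0],[0,0,0],1]]' 40
python3 d.py .5953 .1417 .0175 -6.85
python3 -m pendant '[[[0,0,0],[0,0,0.0015],1],[[0,0,0],[0,0,0.001],1],[[0,0,0],[0,0,0],1]]' 40
python3 d.py .5953 .1417 .0175 -6.85
```

```text
time: 15.02
position: [0.5958, 0.142, 0.022]
tool_rot: [2.35, 2.085, 0.001]
ft_force: [-0.3, 0.2, -3.0]
grip_width: 0.228
t 15.03 pos [0.5958 0.142  0.022 ] F [-0.33  0.2  -2.96] T [-0.17  0.05  0.07] grip mm 19.9 jaw az -6.85 z [ 0.0008  0.0002 -1.    ] q [-0.76  0.47  0.59  1.77 -0.3   0.99 -0.16]
shift(cur tool) [-0.0004 -0.0004  0.0045] turn deg [ 0.0466 -0.0199  0.0024]
time: 15.4
position: [0.5953, 0.142, 0.0191]
tool_rot: [-2.35, -2.085, -0.0]
ft_force: [-0.1, -0.3, -2.3]
grip_width: 0.231
t 15.40 pos [0.5953 0.142  0.0191] F [-0.13 -0.26 -2.29] T [-0.16  0.11  0.01] grip mm 20.1 jaw az -6.84 z [ 0.0001  0.0001 -1.    ] q [-0.75  0.47  0.59  1.78 -0.31  0.99 -0.16]
shift(cur tool) [-0.0003  0.      0.0016] turn deg [ 0.0037 -0.0082  0.0088]
```

```bash
python3 -m pendant '[[[0,0,0],[0.007,0,0],1],[[0,0,0],[0.009,0,0],1],[[0,0,0],[0.008,0,0],1],[[0,0,0],[0.005,0,0],1],[[0,0,0],[0,0,0.001],1],[[0,0,0],[0,0,0.0005],1],[[0,0,0],[0,0,0],1]]' 40
python3 d.py .5953 .1417 .0175 -6.85
python3 -m pendant '[[[0,0,0],[0,0,0.0005],1],[[0,0,0],[0,0,0],1]]' 40
python3 d.py .5953 .1417 .0175 -6.85
```

```text
time: 16.27
position: [0.5988, 0.1705, 0.0176]
tool_rot: [-2.351, -2.084, -0.0]
ft_force: [-0.4, 0.1, -2.8]
grip_width: 0.228
t 16.27 pos [0.5988 0.1705 0.0176] F [-0.45  0.1  -2.76] T [-0.11  0.07  0.02] grip mm 19.8 jaw az -6.87 z [ 0.  0. -1.] q [-0.78  0.49  0.58  1.75 -0.31  1.   -0.21]
shift(cur tool) [-0.029  -0.      0.0001] turn deg [ 0.0009 -0.0016 -0.0209]
time: 16.52
position: [0.5988, 0.1705, 0.0175]
tool_rot: [-2.35, -2.084, -0.0]
ft_force: [-2.4, -0.9, 1.8]
grip_width: 0.229
t 16.52 pos [0.5988 0.1705 0.0175] F [-2.38 -0.95  1.79] T [-0.32  0.43  0.01] grip mm 19.9 jaw az -6.86 z [-0.      0.0001 -1.    ] q [-0.78  0.49  0.58  1.75 -0.31  1.   -0.2 ]
shift(cur tool) [-0.029  -0.0001 -0.    ] turn deg [-0.0007 -0.0031 -0.0132]
```

```bash
python3 -m pendant '[[[0,0,0],[0.004,0,0],1],[[0,0,0],[0.005,0,0],1],[[0,0,0],[0.004,0,0],1],[[0,0,0],[0.002,0,0],1],[[0,0,0],[0,0,0],1]]' 40
python3 d.py .5953 .1417 .0175 -6.85
cat > look.py <<'E'
import sys
from sq import *
from bench import eyes
np.set_printoptions(precision=4,suppress=True)
t=sys.argv[1]
s=monitor.get_state()
for n in("wrist","side","top"):
    d=eyes.get_image(n);cv2.imwrite(f"pics/{n}{t}.png",d["color"][:,:,::-1]);pickle.dump(d,open(f"pics/{n}{t}.pkl","wb"))
    Q=sq(n,d,s);W=cloud(d);x,y,z=Q[...,0],Q[...,1],Q[...,2];hw=W[...,2]-.010
    for a,b in((-.075,-.055),(-.05,-.02),(.02,.05),(.055,.075)):
        for lo,hi in((.005,.075),(.07,.145)):
            m=(hw>lo)&(hw<hi)&(y>.06)&(y<.1)&(x>a)&(x<b);k=Q[m]
            if len(k)>15 and np.ptp(hw[m])>.02:
                p=np.polyfit(hw[m],k[:,1],1);print(n,"x",a,b,"h %.3f-%.3f"%(hw[m].min(),hw[m].max()),len(k),"y=%.4f%+.4f h"%(p[1],p[0]),"res %.4f"%np.std(k[:,1]-np.polyval(p,hw[m])))
a=cv2.imread(f"pics/side{t}.png")[60:220,240:400];b=cv2.imread(f"pics/wrist{t}.png");c=cv2.imread(f"pics/top{t}.png")[90:220,180:310]
cv2.imwrite(f"pics/c{t}.png",np.hstack([np.vstack([cv2.resize(a,(300,300),interpolation=2),cv2.resize(c,(300,300),interpolation=2)]),cv2.resize(b,(480,600))]))
E
python3 look.py 7
```

```text
time: 17.15
position: [0.6012, 0.1855, 0.0174]
tool_rot: [2.35, 2.084, 0.001]
ft_force: [0.8, -4.3, 3.8]
grip_width: 0.224
t 17.15 pos [0.6012 0.1855 0.0174] F [ 0.8  -4.32  3.83] T [-0.96 -0.03 -0.04] grip mm 19.5 jaw az -6.85 z [ 0.0012 -0.0001 -1.    ] q [-0.8   0.5   0.57  1.73 -0.31  1.   -0.23]
shift(cur tool) [-0.0442 -0.0006 -0.0001] turn deg [ 0.0703 -0.0044 -0.0031]
wrist x -0.075 -0.055 h 0.005-0.075 1048 y=0.0833-0.0172 h res 0.0002
wrist x -0.075 -0.055 h 0.070-0.113 1960 y=0.0839-0.0272 h res 0.0001
wrist x -0.05 -0.02 h 0.005-0.075 1445 y=0.0840-0.0278 h res 0.0001
wrist x -0.05 -0.02 h 0.070-0.114 4543 y=0.0840-0.0278 h res 0.0001
wrist x 0.02 0.05 h 0.005-0.075 1414 y=0.0841-0.0280 h res 0.0001
wrist x 0.02 0.05 h 0.070-0.114 4534 y=0.0841-0.0280 h res 0.0001
wrist x 0.055 0.075 h 0.005-0.075 980 y=0.0835-0.0168 h res 0.0002
wrist x 0.055 0.075 h 0.070-0.113 1867 y=0.0842-0.0284 h res 0.0001
side x -0.075 -0.055 h 0.005-0.074 57 y=0.0825+0.0037 h res 0.0015
side x -0.075 -0.055 h 0.073-0.145 145 y=0.0848-0.0373 h res 0.0018
side x -0.05 -0.02 h 0.070-0.145 206 y=0.0834-0.0248 h res 0.0015
```

View pics/c7.png

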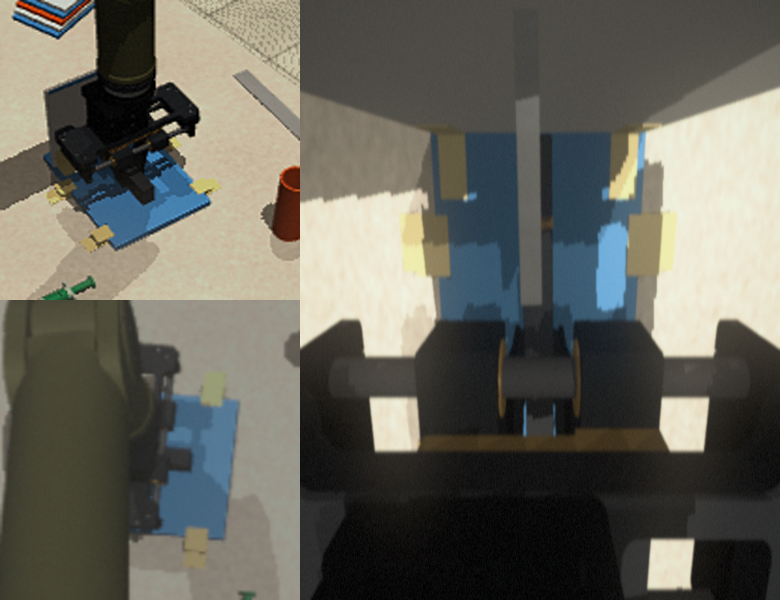

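Wrist view shows the blade (col ~527) touching the panel with a ~4 mm gap at the foot; the panel still leans 0.028 rad. A few mm to go.

```bash
python3 -m pendant '[[[0,0,0],[0.0015,0,0],1],[[0,0,0],[0.001,0,0],1],[[0,0,0],[0.001,0,0],1],[[0,0,0],[0,0,0],1]]' 40
python3 d.py
python3 look.py 8 | grep wrist
```

```text
time: 17.8
position: [0.6014, 0.1879, 0.0174]
tool_rot: [2.35, 2.083, -0.001]
ft_force: [-0.5, -5.9, 6.2]
grip_width: 0.226
t 17.80 pos [0.6014 0.1879 0.0174] F [-0.51 -5.85  6.22] T [-1.42  0.09 -0.14] grip mm 19.7 jaw az -6.90 z [ 0.0004 -0.0011 -1.    ] q [-0.8   0.5   0.57  1.73 -0.31  1.   -0.23]
wrist x -0.075 -0.055 h 0.005-0.075 1095 y=0.0809+0.0007 h res 0.0002
wrist x -0.075 -0.055 h 0.070-0.114 2052 y=0.0815-0.0093 h res 0.0001
wrist x -0.05 -0.02 h 0.007-0.075 1484 y=0.0816-0.0102 h res 0.0001
wrist x -0.05 -0.02 h 0.070-0.114 4735 y=0.0816-0.0100 h res 0.0001
wrist x 0.02 0.05 h 0.006-0.075 1480 y=0.0818-0.0100 h res 0.0001
wrist x 0.02 0.05 h 0.070-0.114 4742 y=0.0818-0.0103 h res 0.0001
wrist x 0.055 0.075 h 0.008-0.075 1020 y=0.0812+0.0010 h res 0.0002
wrist x 0.055 0.075 h 0.070-0.113 1941 y=0.0819-0.0107 h res 0.0001
```

```bash
python3 -m pendant '[[[0,0,0],[0.0008,0,0],1],[[0,0,0],[0.0006,0,0],1],[[0,0,0],[0,0,0],1]]' 40
python3 d.py
python3 look.py 9 | grep wrist
```

```text
time: 18.32
position: [0.6014, 0.1888, 0.0174]
tool_rot: [2.35, 2.083, -0.002]
ft_force: [0.0, -6.4, 5.8]
grip_width: 0.225
t 18.32 pos [0.6014 0.1888 0.0174] F [ 0.01 -6.44  5.78] T [-1.58  0.11 -0.05] grip mm 19.6 jaw az -6.91 z [ 0.     -0.0016 -1.    ] q [-0.8   0.5   0.57  1.73 -0.31  1.   -0.23]
wrist x -0.075 -0.055 h 0.005-0.075 1090 y=0.0800+0.0069 h res 0.0002
wrist x -0.075 -0.055 h 0.070-0.114 2095 y=0.0807-0.0038 h res 0.0001
wrist x -0.05 -0.02 h 0.005-0.075 1540 y=0.0808-0.0041 h res 0.0001
wrist x -0.05 -0.02 h 0.070-0.114 4816 y=0.0808-0.0041 h res 0.0001
wrist x 0.02 0.05 h 0.005-0.075 1476 y=0.0810-0.0042 h res 0.0001
wrist x 0.02 0.05 h 0.070-0.114 4809 y=0.0810-0.0039 h res 0.0001
wrist x 0.055 0.075 h 0.005-0.075 1048 y=0.0804+0.0072 h res 0.0002
wrist x 0.055 0.075 h 0.070-0.113 1994 y=0.0811-0.0048 h res 0.0001
```

```bash
cat > lean.py <<'E'
from h import *
from bench import eyes,monitor
d=eyes.get_image("wrist");W=cloud(d);s=monitor.get_state()
yw=np.array([.1193,.9929,0]);xw=np.array([.9929,-.1193,0]);p0=np.array(s["position"])
X=(W-p0)@xw;Y=(W-p0)@yw;h=W[...,2]-.010
for a,b in((-.05,-.02),(.02,.05)):
    m=(h>.008)&(h<.14)&(Y>.06)&(Y<.1)&(X>a)&(X<b);p=np.polyfit(h[m],Y[m],1);print("lean %.4f corner ahead of TCP %.4f"%(-p[0],p[1]))
E
python3 -m pendant '[[[0,0,0],[0.0008,0,0],1],[[0,0,0],[0,0,0],1]]' 40
python3 d.py; python3 lean.py
python3 -m pendant '[[[0,0,0],[0.0008,0,0],1],[[0,0,0],[0,0,0],1]]' 40
python3 d.py; python3 lean.py
```

```text
time: 18.73
position: [0.6014, 0.1888, 0.0174]
tool_rot: [2.35, 2.082, -0.003]
ft_force: [-0.1, -8.1, 7.2]
grip_width: 0.227
t 18.73 pos [0.6014 0.1888 0.0174] F [-0.12 -8.06  7.2 ] T [-1.8   0.23 -0.02] grip mm 19.8 jaw az -6.93 z [-0.0003 -0.0025 -1.    ] q [-0.8   0.5   0.57  1.73 -0.31  1.   -0.23]
lean 0.0024 corner ahead of TCP 0.0808
lean 0.0024 corner ahead of TCP 0.0809
time: 19.02
position: [0.6014, 0.1888, 0.0174]
tool_rot: [2.351, 2.081, -0.004]
ft_force: [-1.6, -9.9, 7.5]
grip_width: 0.233
t 19.02 pos [0.6014 0.1888 0.0174] F [-1.59 -9.91  7.45] T [-2.07  0.3  -0.1 ] grip mm 20.2 jaw az -6.95 z [-0.0008 -0.0034 -1.    ] q [-0.8   0.51  0.57  1.73 -0.31  1.01 -0.24]
lean 0.0023 corner ahead of TCP 0.0808
lean 0.0022 corner ahead of TCP 0.0809
```

```bash
cat > flat.py <<'E'
from h import *
from bench import eyes,monitor
import sys
d=eyes.get_image("wrist");W=cloud(d);s=monitor.get_state();H=hsv(d)
yw=np.array([.1193,.9929,0]);xw=np.array([.9929,-.1193,0]);p0=np.array(s["position"])
X=(W-p0)@xw;Y=(W-p0)@yw;h=W[...,2]
blue=(H[...,0]>95)&(H[...,0]<125)&(H[...,1]>90)&(abs(h-.01)<.006)&(abs(X)<.075)
A=np.c_[X[blue],Y[blue],np.ones(blue.sum())];print("plate z slope x,y, z0",np.linalg.lstsq(A,h[blue],rcond=None)[0],Y[blue].min(),Y[blue].max())
m=(abs(X)<.012)&(Y>.02)&(Y<.085)&(abs(h-.04)<.005);
p=np.polyfit(Y[m],h[m],1);print("stock top slope",p,m.sum(),"X",X[m].min(),X[m].max(),"Y",Y[m].min(),Y[m].max(),"rms",np.std(h[m]-np.polyval(p,Y[m])))
m=(X>-.012)&(X<.004)&(h>.125)&(h<.15)&(Y>.03)&(Y<.09);print("blade top n",m.sum())
if m.sum():print(np.polyfit(Y[m],h[m],1),"Y",np.percentile(Y[m],[1,99]),"h",np.median(h[m]),"X",np.percentile(X[m],[1,99]))
for a,b in((-.05,-.02),(.02,.05)):
    m=(h>.018)&(h<.15)&(Y>.06)&(Y<.1)&(X>a)&(X<b);p=np.polyfit(h[m]-.01,Y[m],1);print("lean %.4f corner %.4f, panel face at h=.12 %.4f"%(-p[0],p[1],np.polyval(p,.12)))
cv2.imwrite(f"pics/wf{sys.argv[1]}.png",cv2.resize(d["color"][0:220,200:440,::-1],None,fx=2.7,fy=2.7,interpolation=cv2.INTER_CUBIC))
E
python3 flat.py 1;python3 d.py
```

```text
plate z slope x,y, z0 [3.02802456e-05 1.80716438e-04 9.29980439e-03] -0.04152799850207551 0.08037975329372879
stock top slope [0.00082731 0.03928534] 2352 X -0.011069350088068627 0.01173635203075181 Y 0.02001451959885113 0.08098425883450897 rms 0.0007581317815015576
blade top n 0
lean 0.0021 corner 0.0808, panel face at h=.12 0.0805
lean 0.0021 corner 0.0809, panel face at h=.12 0.0807
t 19.12 pos [0.6014 0.1888 0.0174] F [-1.97 -9.22  7.23] T [-2.07  0.38 -0.02] grip mm 20.1 jaw az -6.96 z [-0.0008 -0.0033 -1.    ] q [-0.8   0.51  0.57  1.73 -0.31  1.01 -0.24]
```

View pics/wf1.png

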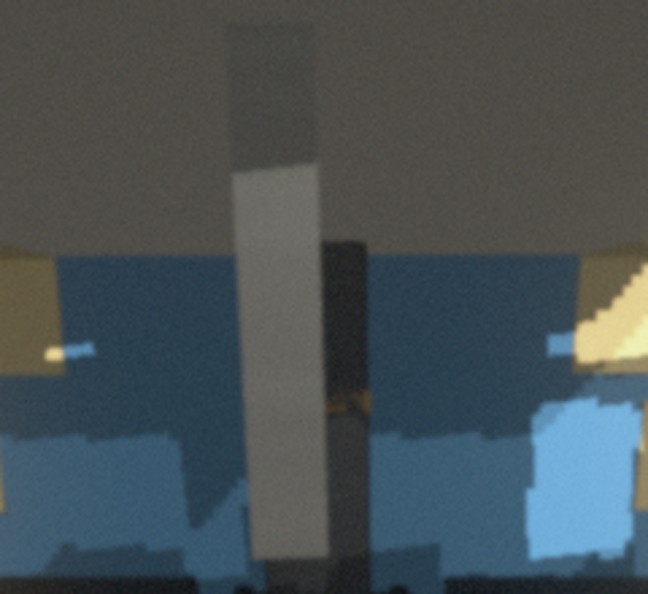

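```bash
python3 -m pendant '[[[0,0,0],[0.001,0,0],1],[[0,0,0],[0,0,0],1],[[0,0,0],[0,0,0],1],[[0,0,0],[0,0,0],1]]' 40
python3 flat.py 2;python3 d.py; python3 look.py 10|grep -v wrist
```

```text
time: 19.62
position: [0.6014, 0.189, 0.0174]
tool_rot: [2.35, 2.081, -0.006]
ft_force: [-1.1, -11.4, 7.8]
grip_width: 0.228
plate z slope x,y, z0 [2.48599255e-05 5.23072226e-04 9.28712885e-03] -0.04165629553037846 0.0803007906290351
stock top slope [0.00319468 0.03916122] 2343 X -0.011070884619078063 0.011664035354963801 Y 0.020028798719618584 0.08079759496512041 rms 0.0007948558128276557
blade top n 3
[-0.15656514  0.13545336] Y [0.05647828 0.06309958] h 0.1254378103146652 X [-0.00034088 -0.00016662]
lean 0.0019 corner 0.0806, panel face at h=.12 0.0804
lean 0.0018 corner 0.0808, panel face at h=.12 0.0805
t 19.68 pos [0.6014 0.189  0.0174] F [ -1.65 -11.21   8.37] T [-2.28  0.46  0.17] grip mm 19.8 jaw az -6.96 z [-0.0013 -0.0044 -1.    ] q [-0.8   0.51  0.57  1.73 -0.31  1.01 -0.24]
side x -0.075 -0.055 h 0.005-0.074 55 y=0.0790+0.0262 h res 0.0017
side x -0.075 -0.055 h 0.073-0.144 137 y=0.0798-0.0016 h res 0.0017
side x -0.05 -0.02 h 0.071-0.145 211 y=0.0805-0.0078 h res 0.0017
```

View pics/side10.png

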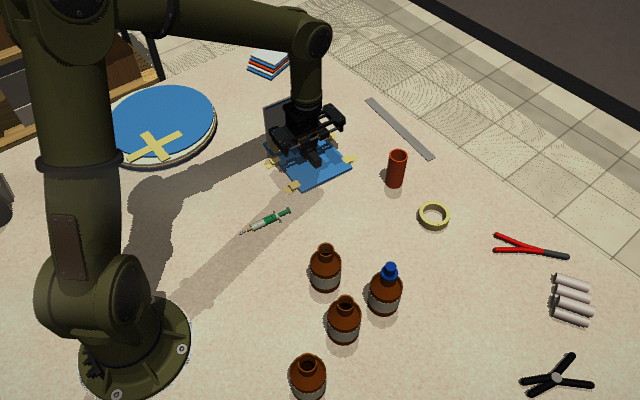

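Run:
```python
from h import *
yw=np.array([.1193,.9929,0]);xw=np.array([.9929,-.1193,0])
for t,p0 in((7,(.6012,.1855,.0174)),(8,(.6014,.1879,.0174)),(9,(.6014,.1888,.0174)),(10,(.6014,.189,.0174))):
    d=pickle.load(open(f"pics/wrist{t}.pkl","rb"));W=cloud(d);X=(W-p0)@xw;Y=(W-p0)@yw;h=W[...,2]
    m=(X>.003)&(X<.008)&(Y>.025)&(Y<.076)&(abs(h-.04)<.005);p=np.polyfit(Y[m],h[m],1)
    m2=(abs(h-.01)<.004)&(abs(X)>.02)&(abs(X)<.05)&(Y>.0)&(Y<.076);p2=np.polyfit(Y[m2],h[m2],1)
    print(t,m.sum(),p,np.std(h[m]-np.polyval(p,Y[m])),"plate",p2,"rel %.4f"%(p[0]-p2[0]), "height",np.polyval(p,.05)-np.polyval(p2,.05))
```

```text
7 1024 [-0.00086263  0.03929532] 0.000670228673209891 plate [0.00039611 0.0092938 ] rel -0.0013 height 0.029938585657134656
8 1014 [-0.00153138  0.0393552 ] 0.0006127058847751927 plate [2.40378330e-05 9.30159639e-03] rel -0.0016 height 0.029975829950728762
9 1035 [0.00064021 0.03921004] 0.0006510257103963361 plate [0.00063142 0.00928097] rel 0.0000 height 0.029929503260453023
10 1047 [-9.25183148e-05  3.92842623e-02] 0.0006556583086816774 plate [0.00060673 0.00927012] rel -0.0007 height 0.029979179812014225
```

The foot is flat: stock top is 30.0 mm above the plate, with a relative slope below 0.001. The heel is against the corner, and the side picture shows the stopper still in its bottle at (390,272) and the bystanders unmoved. Handing in.

```bash
python3 -c "
from bench import order
print(order.close_job())"; python3 d.py
```

```text
the job is handed in; nothing more can be done
None
the job is handed in; nothing more can be done
```

The stopper is home in the amber bottle and released. The square is pressed into the corner with the panel upright, and the gripper still holds it there. I handed the job in at about 20 s of the 58 s allowed.

- **Stopper:** It went into the bottle farthest from the base. Its top measures 0.159 m above the bench, against 0.158 m expected for fully home, and it stands upright with its collar on the rim.
- **Square:** It stands near mid-panel, blade up, at right angles to the panel within about 0.1°. Its foot is flat: the stock top is 30.0 mm above the plate, and its slope relative to the plate is below 0.001.
- **Panel:** It leans 0.002 rad, down from about 0.12. The square stopped moving forward while the push kept rising, so I took the heel as seated, although I could not see the contact directly.
- **Forces:** The last readings were about 11 N towards the panel, about 8 N downwards and a 40 N grip setting.

**Disagreements:** The side camera gave a noisier lean, between 0.002 and 0.008 on the upper panel. Near the tape tab its lower-panel reading was unusable, and I relied on the wrist camera. One early slope of the stock top read 0.003, but a cleaner fit brought it below 0.001.

The bystanders were not touched. They look unmoved in the last side picture, but I did not measure them again.

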